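# Lift a biscuit off the baking tray with a turner

### The arm

A 6-joint arm with a two-finger parallel gripper is mounted at the origin on a cart in front of the work surface, level with it; the furniture and walls round the work are solid. World frame = base frame: x ahead of the robot, y to its left, z up, the work surface at z = 0. Lengths are in m, angles in rad, forces in N, time in s.
With the tool pointing down it reaches from about 0.35 to 0.775 m from the base axis. Payload 7.3 kg.
Tool frame: the origin (TCP) lies at the very end of the fingers, on their centre line; the grasp point (between the pads) lies 19 mm behind it (robot.tcp_to_grasp is the z of the grasp point in the tool frame, in m); z points along the fingers, y is the line along which they close (so a half turn about z gives the same grasp; the last joint's range is limited). The gripper opens to 92 mm and grips with 3 to 60 N. Pads are 19 mm wide; open, the fingers measure 130 mm over their backs; the gripper's body (75 mm by 190 mm) begins 47 mm behind the grasp point.
Start: joints at [1.184, 0.342, 1.524, -0, 1.275, -0.146], TCP at [0.125, 0.51, 0.227] pointing down, gripper open.
Joint ranges: [-2.53, 2.53], [-0.77, 2.02], [0.04, 2.7], [-1, 4.14], [0.28, 2.66], [-3.11, 3.11]. Speed limits (rad/s): [2.57, 2.57, 3.14, 3.14, 3.14, 3.14].

### API

Orientations are given as [roll, pitch, yaw] about the fixed x, y, z axes, in that order (R = Rz(yaw) Ry(pitch) Rx(roll)).
In Python, from cell import monitor, read_camera, get_calibration, job, robot gives the robot as it stands. The module is installed in compiled form; this text tells all that it offers.
- The arm moves only by the tool send_rows, never from a script. Its argument "targets" is a list of rows, each an object with "translation": the shift along the tool's x, y, z in cm, a list of three; "spin": the turn about the tool's z in degrees; "jaw": the opening, from 0 (shut) to 1 (fully open). A call has exactly 5 rows; each row is the pose to reach, as a shift and turn from the pose commanded when the call began, along the tool's axes at that moment; what a row does not reach only later rows make up. A row lasts 1/10 s, in which the tool goes at most 50 mm and 8.59 degrees, less where a joint would pass 70% of its speed; a pose out of reach is approached as far as the arm can. A call with a gripper value outside its range is refused whole. The fingers move at their own pace and stop on an object; "force" is the grip in N (left out, the last holds). Time passes only in rows, so rows that repeat a pose let the fingers close, or fill a call up. It gives the time, the measured TCP pose, the force, the opening and the grip force at its end, in the units of the state.
- monitor.observe(): the state, without advancing time (a new reading comes with each control period).
- read_camera(name): name is "scene" or "side" or "wrist"; returns (picture, depth): 480x640x3 uint8, red, green, blue; 480x640 float32, m along the optical axis (not along the pixel's ray), 0 where there is no reading.
- get_calibration(name): a dict with "intrinsics" (3x3 intrinsics, pixels), "origin" and "orientation" of the camera in the world; the wrist camera has in their place "hand_eye" (4x4, takes a point from camera to tool coordinates, whose origin is the TCP and whose axes are the flange's). Camera axes: x right, y up, looking along -z (the intrinsics and any distortion apply to the point x, -y, -z); pixel columns grow to the right and rows downward; lengths in m; the calibration is good to about 2 mm. The wrist camera is an equidistant fisheye: a pixel r from the principal point sees the ray r / f radians off the axis. A picture is of the moment at which its call begins: read the wrist's pose just before it. get_calibration takes no time and is no camera call.
- job.hand_in(): hands the job in; it is judged then, once.
The state is a dict: "time": time; "qpos": joint angles; "qvel": joint speeds; "joint_efforts": joint torques, N m; "tool_pos": TCP position; "tool_rot": TCP orientation; "contact_force": force on the tool from outside, world axes, zero at the start; "torque": the same for the moment, N m; "opening": finger opening in m; "grip_force": force on a finger pad.
Only numpy, scipy, OpenCV 4.12 (cv2) and the standard library are available. Lean on these libraries where they do the work, as an engineer would, in place of code of your own. Each camera call takes 0.05 s, during which the arm holds its last target. There are 200 camera calls.

### The job

Take the slotted turner from its rest, set its blade down on the floor of the baking tray short of the round biscuit and, pressing lightly so that the blade stays on the tray, slide it under the biscuit, using the tray's raised lip behind the biscuit as a stop. Then lift the biscuit on the blade about 10 cm above the tray and finish while holding it there, steady and level, ready for a plate. Fingers never touch the biscuit, do not press hard on the tray, and leave the oat bar and the glass on the dish rack where they are.

Things in the scene. Friction and masses are not known exactly. Their poses are not given: they have to be found in the camera images.
- turner: Slotted kitchen turner, loose, 0.13 kg, balance point 30 mm ahead of the origin. x runs from handle to blade edge, z up with the handle level. Black flat-sided handle: x = -100 to 35 mm, 18 mm wide (y), 16 mm high, centre line at z = 50 mm. A neck slopes down to the blade. At the start the handle lies level in the saddle of the rest, 66 to 78 mm behind the origin, the blade edge on the worktop.
- grip (a point): Middle of the grip on the handle's centre line, 50 mm above the turner's origin; axes as the turner's. Take the handle here from above.
- blade_root (a point): Back end of the blade where the neck joins it, 75 mm ahead of the origin; axes as the turner's. The springy blade bends up about this point at 4 N m per rad: with the handle level, going down 8 mm after the edge touches lays the blade flat with about 3 N; lower still it bottoms and the force rises steeply.
- blade_tip (a point): Middle of the blade's front edge, on its underside, 170 mm ahead of the turner's origin. Axes of the blade: x forward, z out of its upper face. The steel blade is 95 mm long, 76 mm wide, 2 mm thick, slotted lengthwise. Unloaded it dips 0.08 rad below the handle's line: with the handle level the edge is 8 mm below the back end, at the height of the turner's origin.
- blade_mid (a point): Point on the blade's upper face, on its centre line, 43 mm behind the front edge: a carried biscuit should lie here. Axes of the blade.
- rest: White ceramic utensil rest, fixed, 72 mm round foot; saddle 16 mm long (x) at z = 42 mm between two horns that rise to z = 57 mm and stand 28 mm apart (y). Origin under its centre; the turner's handle lies along its x axis and lifts straight up out of it. The dish rack, 0.25 m high, stands 60 mm and more beyond the turner: pass and turn on the near side of it.
- tray: Bare metal baking tray, fixed, 286 x 196 mm over its rim (x by y), origin under its centre on the worktop. Floor's upper face at z = 3 mm, flat to x = +/-135 and y = +/-90 mm, corners cut by 10 mm; from there lips flare outward to z = 17 mm. Biscuit and oat bar lie side by side near the lip at the +x end, one toward +y, one toward -y; the rest of the floor is empty.
- biscuit: Round rigid biscuit, loose, 0.05 to 0.1 kg, 80 mm across, 15.5 mm thick; origin at the centre of its underside. Its lower edge is bevelled: 64 mm across at the underside, full width 6 mm up. Centre 40 to 46 mm to one side of the tray's long centre line; a gap of 5 to 25 mm to the lip at the tray's +x end. Toward -x the tray is empty. Its yaw means nothing.
- oat_bar: Oat bar, loose, 66 x 34 x 16 mm, long side along x, origin at the centre of its underside; lies on the tray beside the biscuit. Leave it alone.
- glass: Small clear glass, 49 mm across, 62 mm high, on the dish rack's black mat, beyond the turner, left of the tray; origin at its underside. Leave it alone.

How it is judged:
On the way, in this order (a step that is already met when the one before it is completed fails the run):
1. the blade of the held turner is pressed lightly on the tray's floor, its edge still short of the biscuit (contact force between turner and tray between 0.3 and 20 N and contact force between the fingers and turner above 2 N and horizontal distance between blade_tip and biscuit above 0.045 m and distance of biscuit from where it was at the start of the episode below 0.02 m), for 0.1 s.
2. with the blade still pressed lightly on the tray it has slid at least half-way under the biscuit, which is still down on the tray (contact force between turner and tray between 0.3 and 20 N and contact force between the fingers and turner above 2 N and horizontal distance between blade_mid and biscuit below 0.04 m and height (world z) of biscuit below 0.03 m and contact force between biscuit and turner above 0.1 N), for 0.1 s.
At the end, for the whole second after the job is handed in: Held turner carries the biscuit alone, centred within 35 mm of blade_mid, underside 70-180 mm above the tray floor, biscuit and blade within 0.15 rad of level and still (under 20 mm/s); turner touches neither tray nor rest; oat bar and glass are within 25 mm of where they stood (contact force between biscuit and turner above 0.15 N and contact force between each of biscuit, turner and tray below 0.05 N and contact force between biscuit and the arm below 0.05 N and contact force between biscuit and the fingers below 0.05 N and contact force between each of biscuit, turner and oat_bar below 0.05 N and contact force between turner and rest below 0.05 N and contact force between the fingers and turner above 2 N and distance of each of oat_bar, glass from where it was at the start of the episode below 0.025 m and height (world z) of biscuit between 0.073 and 0.183 m and angle between each of biscuit, blade_mid's own z axis and vertical below 0.15 rad and distance between blade_mid and biscuit below 0.035 m and linear speed of each of biscuit, turner below 0.02 m/s and angular speed of biscuit below 0.15 rad/s); the arm keeps its last pose, push and grip.
It fails at once if the fingers or the arm touch the biscuit (contact force between biscuit and the fingers above 0.2 N or contact force between biscuit and the arm above 0.2 N).
It fails at once if the turner is pressed on the tray with more than 30 N (contact force between turner and tray above 30 N).
It fails at once if the fingers press on the tray (contact force between the fingers and tray above 5 N).
It fails at once if the biscuit is turned on edge or over (angle between biscuit's own z axis and vertical above 0.8 rad).
It fails at once if the oat bar or the glass is moved more than 25 mm (distance of any of oat_bar, glass from where it was at the start of the episode above 0.025 m).
It also fails if it takes over 58 s, if anything falls off the work surface, if the arm or the gripper's body presses on something with over 40 N, if the wrist force passes 120 N, or if a joint passes its speed limit or range.

## Working session

There is one attempt and no reset: what is moved stays moved. The work goes in short steps, Python scripts to look and compute and a tool call to move; the robot and the scene stay as the last step left them, time stands still between calls to the robot, and variables do not carry over. Pictures are saved under pics/ and viewed, at most 10 in all, crops included, and the job is handed in when it is done.

Besides the shell and the picture viewer there is one more tool, called after "Call:" by a JSON object that holds its "fn" and its "kwargs", one argument or row to a line. send_rows: Moves the arm, as the interface text tells. Its arguments: {"type":"object","properties":{"targets":{"type":"array"},"force":{"type":"number"}},"required":["targets"]}

```bash
mkdir -p pics; cat > h.py <<'E'
import numpy as np,cv2
from scipy.spatial.transform import Rotation as R
from cell import monitor, read_camera, get_calibration, job, robot
def cam(name):
    c=get_calibration(name);return c
def cloud(name,d,c):
    K=np.array(c["intrinsics"]);v,u=np.mgrid[0:480,0:640]
    p=np.stack([(u-K[0,2])/K[0,0]*d,-(v-K[1,2])/K[1,1]*d,-d],-1)
    o=np.array(c["orientation"]); M=o if o.shape==(3,3) else R.from_euler('xyz',o).as_matrix()
    return p@M.T+np.array(c["origin"])
E
python3 - <<'E'
from h import *
print(monitor.observe()); print({k:getattr(robot,k) for k in dir(robot) if k[0]!='_'})
for n in("scene","side","wrist"):
    c=get_calibration(n);print(n,c)
    s=monitor.observe();im,d=read_camera(n);np.savez(f"{n}0.npz",im=im,d=d,tp=s["tool_pos"],tr=s["tool_rot"])
    cv2.imwrite(f"pics/{n}0.png",im[...,::-1])
E
```

```text
{'time': 0.0, 'qpos': array([ 1.18402001e+00,  3.42687900e-01,  1.52504072e+00,  1.76342632e-05,
        1.27534774e+00, -1.46022649e-01]), 'qvel': array([ 6.98228178e-04, -9.01250285e-04, -9.03786300e-04, -1.61286447e-03,
       -3.85765997e-04,  3.71009961e-05]), 'joint_efforts': array([-1.16946935e-04, -4.31244493e+01, -2.44226986e+01,  7.17665255e-02,
        5.58816246e-02, -1.12836406e-04]), 'tool_pos': array([0.12500958, 0.50948572, 0.22605474]), 'tool_rot': array([-3.14012719e+00, -2.32568373e-04,  2.90083367e+00]), 'contact_force': array([-0.53799559,  0.07279813,  0.14302155]), 'torque': array([-0.05083605, -0.00759519, -0.03958541]), 'grip_force': 0.0, 'opening': 0.09199643359463094}
{'IKError': <class 'cell.IKError'>, 'tcp_to_grasp': -0.0188}
scene {'intrinsics': array([[510.33957792,   0.        , 322.97658947],
       [  0.        , 510.33957792, 228.67935747],
       [  0.        ,   0.        ,   1.        ]]), 'origin': array([-0.01190897, -0.34359006,  0.85058725]), 'orientation': array([ 0.70759957,  0.01776662, -1.05342041])}
side {'intrinsics': array([[500.33570264,   0.        , 313.83865212],
       [  0.        , 500.33570264, 235.262683  ],
       [  0.        ,   0.        ,   1.        ]]), 'origin': array([0.59116417, 0.74065104, 0.68509274]), 'orientation': array([ 0.88380163, -0.02125679,  3.10144538])}
wrist {'intrinsics': array([[371.64829954,   0.        , 318.09931693],
       [  0.        , 371.64829954, 235.88894028],
       [  0.        ,   0.        ,   1.        ]]), 'hand_eye': array([[ 6.48655885e-04,  9.68480194e-01,  2.49089729e-01,
         6.57700835e-02],
       [ 9.99999741e-01, -5.50156740e-04, -4.65052539e-04,
        -1.68382800e-06],
       [-3.13355780e-04,  2.49089966e-01, -9.68480300e-01,
        -1.58812945e-01],
       [ 0.00000000e+00,  0.00000000e+00,  0.00000000e+00,
         1.00000000e+00]])}
```

View pics/scene0.png

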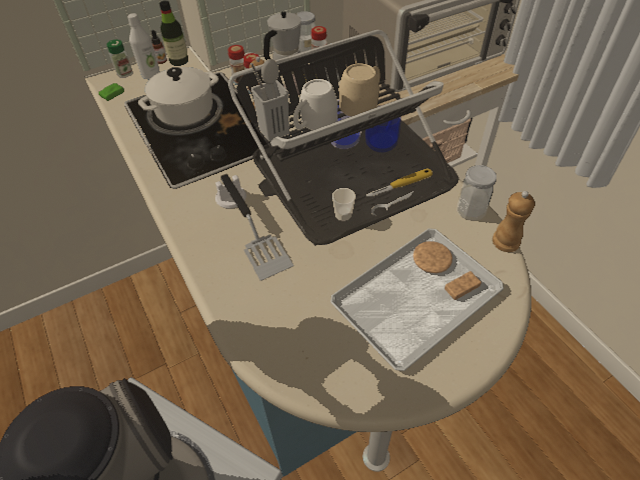

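View pics/side0.png

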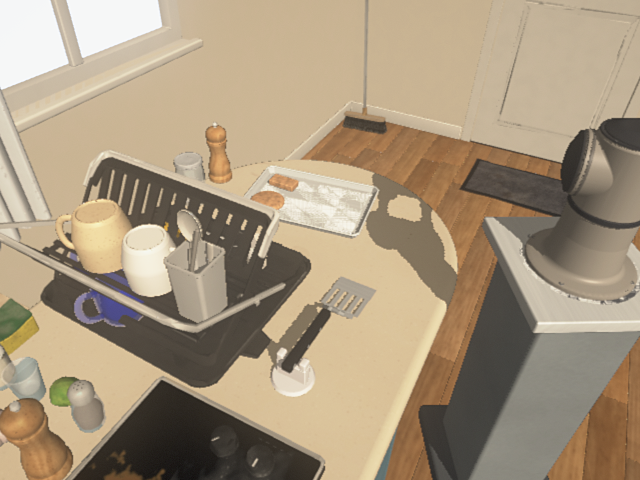

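View pics/wrist0.png

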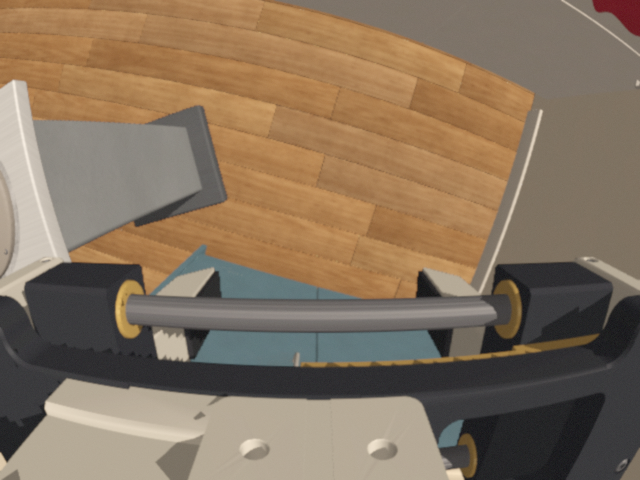

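The scene view shows the turner handle from (228,180) to (250,235), its blade at (268,257), the biscuit at (434,257), the oat bar at (462,286), and tray corners at (335,298), (404,368), (502,287), (432,232). The side view shows the handle from (290,368) to (325,315), the blade at (348,297) and the biscuit at (268,200). The wrist camera sees only the floor.

```bash
python3 - <<'E'
from h import *
def seg(n,box,f):
    z=np.load(n+"0.npz");P=cloud(n,z["d"],get_calibration(n));x0,y0,x1,y1=box
    m=np.zeros((480,640),bool);m[y0:y1,x0:x1]=1;im=z["im"].astype(int);m&=(z["d"]>0)
    m&=f(im,P);return P[m]
def rep(t,p):
    (c,(w,h),a)=cv2.minAreaRect(p[:,:2].astype(np.float32)*1000)
    print(t,len(p),"mean",p.mean(0).round(4),"rect",np.round(c,1),np.round([w,h,a],1),"zpct",np.percentile(p[:,2],[5,50,95]).round(4))
dark=lambda im,P:(im.max(-1)<75)&(P[...,2]>.03)&(P[...,2]<.075)
brown=lambda im,P:(im[...,0]-im[...,2]>45)&(P[...,2]>.012)&(P[...,2]<.04)
for n,b in(("scene",(215,165,262,245)),("side",(270,300,335,380))):
    p=seg(n,b,dark);rep(n+" handle",p)
    q=p[:,:2]-p[:,:2].mean(0);v=np.linalg.svd(q,full_matrices=0)[2][0];t=q@v;m=p.mean(0)[:2]
    print(" ends",(m+v*t.min()).round(4),(m+v*t.max()).round(4),"yaw",np.arctan2(v[1],v[0]))
for n,b in(("scene",(405,235,458,278)),("side",(245,188,285,212))): rep(n+" bisc",seg(n,b,brown))
for n,b in(("scene",(440,270,486,302)),("side",(268,172,302,192))): rep(n+" bar",seg(n,b,brown))
# blade: grey on worktop
for n,b in(("scene",(238,228,298,282)),("side",(310,270,382,325))):
    p=seg(n,b,lambda im,P:(np.ptp(im,axis=-1)<14)&(im.max(-1)>85)&(P[...,2]>-.01)&(P[...,2]<.03));rep(n+" blade",p)
for n,b in(("scene",(325,225,510,375)),("side",(235,155,385,245))):
    p=seg(n,b,lambda im,P:(P[...,2]>.011)&(P[...,2]<.025)&(np.ptp(im,axis=-1)<25));rep(n+" rim",p)
    p=seg(n,b,lambda im,P:(P[...,2]>-.005)&(P[...,2]<.008)&(np.ptp(im,axis=-1)<14));rep(n+" floor",p)
p=seg("scene",(100,200,400,400),lambda im,P:(im[...,0]-im[...,2]>25));rep("table",p)
for n,b in(("scene",(215,175,243,208)),("side",(270,350,318,398))): rep(n+" rest",seg(n,b,lambda im,P:(im.min(-1)>150)&(np.ptp(im,axis=-1)<30)&(P[...,2]>.006)))
for n,b in (("scene",(325,180,360,222)),): rep(n+" glass",seg(n,b,lambda im,P:(P[...,2]>.03)))
E
```

```text
scene handle 377 mean [0.5639 0.2193 0.0582] rect [594.2 236.5] [181.7  80.5  26.4] zpct [0.0538 0.059  0.0616]
 ends [0.6213 0.2996] [0.5278 0.1687] yaw -2.191283018122224
side handle 524 mean [0.569  0.2307 0.0561] rect [567.6 229.2] [133.3  16.1  58.2] zpct [0.0513 0.0566 0.0587]
 ends [0.5325 0.1725] [0.6033 0.2855] yaw 1.0111333073261537
scene bisc 941 mean [ 0.6415 -0.2107  0.0188] rect [ 644.2 -209.9] [79.1 77.2 21.2] zpct [0.0153 0.019  0.0218]
side bisc 403 mean [ 0.6438 -0.2089  0.0163] rect [ 644.4 -213.6] [58.4 78.  58.7] zpct [0.0133 0.0164 0.0187]
scene bar 515 mean [ 0.6055 -0.2865  0.0202] rect [ 615.7 -272.7] [66.9 70.2 61.3] zpct [0.0159 0.0205 0.0232]
side bar 253 mean [ 0.6112 -0.2797  0.0172] rect [ 619.6 -268.2] [73.7 65.8 61.6] zpct [0.0132 0.0174 0.02  ]
scene blade 62 mean [0.5028 0.1134 0.0128] rect [486.1  96.6] [105.4  69.5  64. ] zpct [0.0047 0.0118 0.0287]<stdin>:8: RuntimeWarning: Mean of empty slice.
  ret = um.true_divide(
Traceback (most recent call last):
IndexError: index -1 is out of bounds for axis 0 with size 0
```

```bash
python3 - <<'E' 2>&1 | grep -v Warn
from h import *
def seg(n,box,f):
    z=np.load(n+"0.npz");P=cloud(n,z["d"],get_calibration(n));x0,y0,x1,y1=box
    m=np.zeros((480,640),bool);m[y0:y1,x0:x1]=1;im=z["im"].astype(int);m&=(z["d"]>0)
    m&=f(im,P);m=m.astype(np.uint8)
    k,l,s,_=cv2.connectedComponentsWithStats(m)
    if k<2:return np.zeros((0,3))
    return P[l==1+s[1:,4].argmax()]
def rep(t,p):
    if len(p)<5:print(t,len(p));return
    (c,(w,h),a)=cv2.minAreaRect(p[:,:2].astype(np.float32)*1000)
    print(t,len(p),"mean",p.mean(0).round(4),"rect",np.round(c,1),np.round([w,h,a],1),"zpct",np.percentile(p[:,2],[5,50,95]).round(4))
rep("scene handle",seg("scene",(215,170,262,245),lambda im,P:(im.max(-1)<75)&(P[...,2]>.03)&(P[...,2]<.075)&(P[...,1]<.31)))
z=np.load("scene0.npz")["im"];print(z[250,270],z[270,265],z[290,250],z[300,380],z[330,400],z[262,270]);z=np.load("side0.npz")["im"];print(z[290,362],z[300,345],z[340,380],z[205,330])
P=cloud("scene",np.load("scene0.npz")["d"],get_calibration("scene"));Q=cloud("side",np.load("side0.npz")["d"],get_calibration("side"))
print("table",P[300,260],P[310,300],Q[340,380],Q[260,280+60],"floor",P[330,400],P[300,380],Q[205,330])
gray=lambda im,P:(im[...,0]-im[...,2]<22)&(P[...,2]<.03)
for n,b in(("scene",(238,228,298,282)),("side",(310,270,382,325))): rep(n+" blade",seg(n,b,lambda im,P:gray(im,P)&(im.max(-1)>90)))
for n,b in(("scene",(325,225,510,375)),("side",(235,160,385,245))):
    rep(n+" rim",seg(n,b,lambda im,P:(P[...,2]>(.013 if n=="scene" else .010))&(P[...,2]<.03)))
    rep(n+" tray",seg(n,b,lambda im,P:(im[...,0]-im[...,2]<16)))
rep("rest",seg("side",(268,345,320,400),lambda im,P:(im.min(-1)>150)&(P[...,2]>.004)))
E
```

```text
scene handle 372 mean [0.5623 0.219  0.0586] rect [567. 223.] [133.6  22.   57.6] zpct [0.0548 0.059  0.0616]
[159 145 122] [136 130 121] [170 153 126] [158 152 141] [184 177 166] [137 131 121]
[171 162 146] [171 160 146] [218 194 153] [214 206 183]
table [0.39253668 0.04604712 0.00150076] [ 0.41164424 -0.03412481  0.00064462] [ 0.44006557  0.19242008 -0.00081002] [ 0.49279896 -0.01380873 -0.000564  ] floor [ 0.46300079 -0.2207931   0.00488541] [ 0.50678837 -0.15919264  0.00079046] [ 0.50110962 -0.20172163  0.00180131]
scene blade 1026 mean [0.4841 0.0874 0.0066] rect [491.1  96.4] [107.6  76.9  58.3] zpct [0.0016 0.0061 0.0117]
side blade 16 mean [0.5316 0.1192 0.0071] rect [531.9 119.7] [ 8.5  7.  70.9] zpct [0.0039 0.0074 0.0094]
scene rim 1427 mean [ 0.5533 -0.2165  0.0175] rect [ 548.2 -216.3] [201.7 291.9  68.2] zpct [0.0137 0.0178 0.0206]
scene tray 1240 mean [ 0.5462 -0.139   0.0087] rect [ 533.3 -144.6] [332.7 157.1  11.3] zpct [0.0031 0.007  0.0175]
side rim 759 mean [ 0.5302 -0.2301  0.0141] rect [ 550.5 -214.8] [208.  290.5  68.4] zpct [0.0106 0.0144 0.0173]
side tray 77 mean [ 0.5078 -0.1807  0.0017] rect [ 506.1 -180.5] [25.5 44.5 33.8] zpct [-0.0006  0.0018  0.0039]
rest 1081 mean [0.59   0.2801 0.0175] rect [590.3 275.4] [67.9 50.7  4.1] zpct [0.0061 0.0103 0.0542]
```

```bash
cat >> h.py <<'E'
def go(x,y,z,yawdeg):
    s=monitor.observe();M=R.from_euler('xyz',s["tool_rot"]).as_matrix()
    d=M.T@(np.array([x,y,z])-s["tool_pos"])*100
    sp=-((yawdeg-np.degrees(s["tool_rot"][2])+180)%360-180)
    print("t",round(s["time"],2),"pos",s["tool_pos"].round(4),"rot",s["tool_rot"].round(4),"shift",d.round(2),"spin",round(sp,2),"q",s["qpos"].round(2),"F",s["contact_force"].round(2),"T",s["torque"].round(2),"grip",round(s["grip_force"],1),"open",round(s["opening"],4))
E
python3 - <<'E'
from h import *
o=np.array([.550,.1985]);a=np.radians(-122);f=np.array([np.cos(a),np.sin(a)]);l=np.array([-f[1],f[0]])
for n in("scene","side"):
    z=np.load(n+"0.npz");P=cloud(n,z["d"],get_calibration(n))[z["d"]>0]
    x=(P[:,:2]-o)@f;y=(P[:,:2]-o)@l
    for h0,h1 in((.01,.06),(.06,.09),(.09,.15),(.15,.26)):
        m=(P[:,2]>h0)&(P[:,2]<h1)&(abs(x)<.06)&(abs(y)<.25)
        for s in(1,-1):
            q=np.sort(abs(y[m&(y*s>.015)]))
            print(n,h0,"side",s,len(q),q[:5].round(3))
    m=(P[:,2]>.09)&(P[:,2]<.3)&(x>-.15)&(x<.5)&(abs(y)<.3)
    for xb in np.arange(-.15,.3,.05):
        mm=m&(abs(x-xb)<.025);print(n,round(xb,2),np.sort(y[mm])[:3].round(3))
go(.550,.1985,.12,58)
E
```

```text
scene 0.01 side 1 1882 [0.021 0.022 0.022 0.025 0.027]
scene 0.01 side -1 20 [0.016 0.016 0.017 0.017 0.017]
scene 0.06 side 1 108 [0.088 0.088 0.088 0.088 0.088]
scene 0.06 side -1 0 []
scene 0.09 side 1 665 [0.077 0.077 0.077 0.078 0.078]
scene 0.09 side -1 0 []
scene 0.15 side 1 1110 [0.09  0.091 0.091 0.091 0.091]
scene 0.15 side -1 0 []
scene -0.15 [0.078 0.078 0.078]
scene -0.1 [0.078 0.079 0.08 ]
scene -0.05 [0.077 0.077 0.077]
scene 0.0 [0.086 0.087 0.087]
scene 0.05 [0.092 0.092 0.093]
scene 0.1 []
scene 0.15 []
scene 0.2 []
scene 0.25 []
side 0.01 side 1 525 [0.074 0.079 0.082 0.084 0.084]
side 0.01 side -1 4 [0.017 0.018 0.019 0.021]
side 0.06 side 1 111 [0.086 0.087 0.087 0.087 0.088]
side 0.06 side -1 0 []
side 0.09 side 1 1435 [0.077 0.077 0.078 0.078 0.078]
side 0.09 side -1 0 []
side 0.15 side 1 3618 [0.091 0.091 0.091 0.091 0.091]
side 0.15 side -1 0 []
side -0.15 [0.078 0.078 0.078]
side -0.1 [0.079 0.08  0.08 ]
side -0.05 [0.077 0.077 0.078]
side 0.0 [0.087 0.087 0.087]
side 0.05 [0.093 0.093 0.093]
side 0.1 []
side 0.15 []
side 0.2 []
side 0.25 []
t 0.15 pos [0.1251 0.5096 0.2262] rot [-3.1405e+00 -1.0000e-04  2.9008e+00] shift [-48.69 -20.07  10.64] spin 108.21 q [ 1.18  0.34  1.52 -0.    1.28 -0.15] F [ 0.12 -0.08  0.05] T [-0.04  0.01  0.03] grip 0.0 open 0.092
```

The dish rack stands 77 to 93 mm from the handle line. The gripper body's half-width is 95 mm, so a square grasp would hit it. I'll grasp offset toward the robot and yawed 16°, so that closing swings the handle about the saddle, away from the rack.

```bash
python3 -c "
from h import *
go(.5208,.1991,.227,42)"
```

```text
t 0.15 pos [0.1251 0.5096 0.2262] rot [-3.1405e+00 -1.0000e-04  2.9008e+00] shift [-45.84 -20.72  -0.06] spin 124.21 q [ 1.18  0.34  1.52 -0.    1.28 -0.15] F [ 0.12 -0.08  0.05] T [-0.04  0.01  0.03] grip 0.0 open 0.092
```

Call:
{"fn": "send_rows", "kwargs": {
  "targets": [
    {"translation": [-4,-1,0],"spin": 8,"jaw": 1},
    {"translation": [-8,-3,0],"spin": 16,"jaw": 1},
    {"translation": [-12,-5,0],"spin": 24,"jaw": 1},
    {"translation": [-16,-7,0],"spin": 32,"jaw": 1},
    {"translation": [-20,-9,0],"spin": 40,"jaw": 1}
  ],
  "force": 20
}}

```text
time: 0.65
tool_pos: [0.2989, 0.3734, 0.2266]
tool_rot: [-3.141, -0.0, 2.197]
contact_force: [0.7, 0.5, -1.0]
opening: 0.0917
grip_force: 0.0
```

```bash
python3 -c "
from h import *
go(.5208,.1991,.227,42)"
```

```text
t 0.65 pos [0.2989 0.3734 0.2266] rot [-3.1414 -0.      2.1972] shift [-27.13   7.76  -0.04] spin 83.89 q [0.74 0.26 1.65 0.   1.24 0.11] F [ 0.69  0.53 -0.95] T [-0.13  0.03 -0.02] grip 0.0 open 0.0917
```

Call:
{"fn": "send_rows", "kwargs": {
  "targets": [
    {"translation": [-4,1,0],"spin": 8,"jaw": 1},
    {"translation": [-8,2,0],"spin": 16,"jaw": 1},
    {"translation": [-12,3.5,0],"spin": 25,"jaw": 1},
    {"translation": [-16,4.5,0],"spin": 33,"jaw": 1},
    {"translation": [-19,5.5,0],"spin": 42,"jaw": 1}
  ]
}}

```text
time: 1.15
tool_pos: [0.456, 0.2521, 0.2265]
tool_rot: [-3.141, 0.0, 1.469]
contact_force: [0.4, 1.0, 0.1]
opening: 0.0917
grip_force: 0.0
```

```bash
python3 -c "
from h import *
go(.5208,.1991,.227,42)"
```

```text
t 1.15 pos [0.456  0.2521 0.2265] rot [-3.1414e+00  4.0000e-04  1.4693e+00] shift [-4.61  6.98 -0.05] spin 42.18 q [ 0.36  0.34  1.53 -0.    1.27  0.46] F [0.44 1.01 0.13] T [-0.08  0.09 -0.01] grip 0.0 open 0.0917
```

Call:
{"fn": "send_rows", "kwargs": {
  "targets": [
    {"translation": [-1,1.5,0],"spin": 8.4,"jaw": 1},
    {"translation": [-2,3,0],"spin": 16.8,"jaw": 1},
    {"translation": [-3,4.5,0],"spin": 25.2,"jaw": 1},
    {"translation": [-4,6,0],"spin": 33.6,"jaw": 1},
    {"translation": [-4.6,7,0],"spin": 42.2,"jaw": 1}
  ]
}}

```text
time: 1.65
tool_pos: [0.5206, 0.2006, 0.2263]
tool_rot: [-3.141, 0.001, 0.733]
contact_force: [-0.3, -0.3, -0.4]
opening: 0.0917
grip_force: 0.0
```

```bash
python3 - <<'E'
from h import *
go(.5208,.1991,.0315,42)
s=monitor.observe();im,d=read_camera("wrist");np.savez("wrist1.npz",im=im,d=d,tp=s["tool_pos"],tr=s["tool_rot"])
c=get_calibration("wrist");K=np.array(c["intrinsics"]);H=np.array(c["hand_eye"]);M=R.from_euler('xyz',s["tool_rot"]).as_matrix()
v,u=np.mgrid[0:480,0:640];dx=(u-K[0,2])/K[0,0];dy=(v-K[1,2])/K[0,0];r=np.hypot(dx,dy);k=np.where(r>0,np.tan(np.minimum(r,1.4))/np.maximum(r,1e-9),1)
p=np.stack([dx*k*d,-dy*k*d,-d],-1)@H[:3,:3].T+H[:3,3];P=p@M.T+s["tool_pos"]
m=(d>0)&(im.max(-1)<80)&(P[...,2]>.045)&(P[...,2]<.07)&(P[...,1]<.31)&(P[...,1]>.15)&(P[...,0]<.64)
q=P[m];print(len(q),q.mean(0),np.percentile(q[:,2],[5,50,95]));print(cv2.minAreaRect(q[:,:2].astype(np.float32)*1000))
cv2.imwrite("pics/w1.png",im[...,::-1])
E
```

```text
t 1.65 pos [0.5206 0.2006 0.2263] rot [-3.1414e+00  6.0000e-04  7.3340e-01] shift [-0.08  0.13 19.48] spin 0.02 q [ 0.23  0.4   1.43 -0.    1.31  1.07] F [-0.33 -0.35 -0.4 ] T [-0.1   0.12 -0.04] grip 0.0 open 0.0917
2328 [0.56868783 0.22318876 0.05843052] [0.05680682 0.05849877 0.0598813 ]
((569.0475463867188, 223.64736938476562), (132.62034606933594, 15.14330768585205), 58.03077697753906)
```

View pics/w1.png

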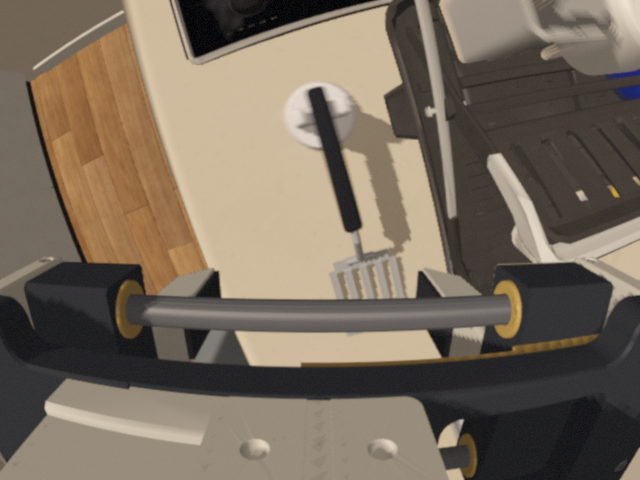

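Wrist view: the handle runs from (318,90) to (352,228) and the blade is near (370,290). The rack's wire is to the right of the fingers. The handle centre agrees with the other views, at (0.569, 0.224). Descending.

Call:
{"fn": "send_rows", "kwargs": {
  "targets": [
    {"translation": [0,0.3,4],"spin": 0,"jaw": 1},
    {"translation": [0,0.3,8],"spin": 0,"jaw": 1},
    {"translation": [0,0.3,12],"spin": 0,"jaw": 1},
    {"translation": [0,0.3,14],"spin": 0,"jaw": 1},
    {"translation": [0,0.3,15],"spin": 0,"jaw": 1}
  ]
}}

```text
time: 2.2
tool_pos: [0.5203, 0.1993, 0.0743]
tool_rot: [-3.139, 0.004, 0.743]
contact_force: [0.3, 0.7, 0.9]
opening: 0.0916
grip_force: 0.0
```

Call:
{"fn": "send_rows", "kwargs": {
  "targets": [
    {"translation": [0,0,1],"spin": 0,"jaw": 1},
    {"translation": [0,0,2],"spin": 0,"jaw": 1},
    {"translation": [0,0,3],"spin": 0,"jaw": 1},
    {"translation": [0,0,4],"spin": 0,"jaw": 1},
    {"translation": [0,0,4.5],"spin": 0,"jaw": 1}
  ]
}}

```text
time: 2.7
tool_pos: [0.5217, 0.1993, 0.0309]
tool_rot: [-3.141, 0.001, 0.74]
contact_force: [-0.1, 0.1, -0.6]
opening: 0.0919
grip_force: 0.0
```

```bash
python3 - <<'E'
from h import *
go(.5225,.1980,.0315,42)
for n in("side",):
    im,d=read_camera(n);cv2.imwrite("pics/s2.png",cv2.resize(im[240:420,220:440,::-1],None,fx=3,fy=3))
E
```

```text
t 2.7 pos [0.5217 0.1993 0.0309] rot [-3.1412e+00  5.0000e-04  7.4050e-01] shift [-0.03  0.15 -0.06] spin 0.43 q [0.23 0.63 1.66 0.   0.86 1.06] F [-0.15  0.06 -0.62] T [-0.11  0.18 -0.06] grip 0.0 open 0.0919
```

View pics/s2.png

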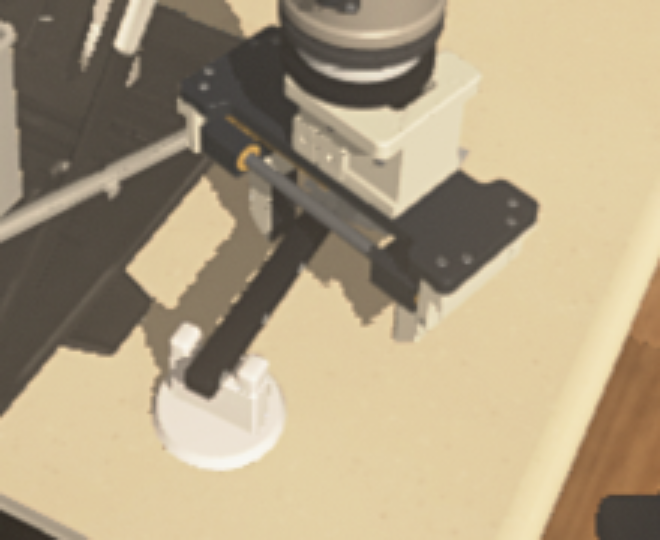

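The handle is between the fingers at (290,240), close to the rack-side finger, and there is no contact. Closing gently to swing the turner into line, then firmly.

Call:
{"fn": "send_rows", "kwargs": {
  "targets": [
    {"translation": [0,0,0],"spin": 0,"jaw": 0.8},
    {"translation": [0,0,0],"spin": 0,"jaw": 0.65},
    {"translation": [0,0,0],"spin": 0,"jaw": 0.5},
    {"translation": [0,0,0],"spin": 0,"jaw": 0.4},
    {"translation": [0,0,0],"spin": 0,"jaw": 0.3}
  ],
  "force": 10
}}

```text
time: 3.25
tool_pos: [0.5222, 0.1993, 0.032]
tool_rot: [3.141, -0.0, 0.74]
contact_force: [0.4, -1.1, -0.9]
opening: 0.0564
grip_force: 0.5
```

Call:
{"fn": "send_rows", "kwargs": {
  "targets": [
    {"translation": [0,0,0],"spin": 0,"jaw": 0.2},
    {"translation": [0,0,0],"spin": 0,"jaw": 0.15},
    {"translation": [0,0,0],"spin": 0,"jaw": 0.1},
    {"translation": [0,0,0],"spin": 0,"jaw": 0.05},
    {"translation": [0,0,0],"spin": 0,"jaw": 0}
  ]
}}

```text
time: 3.75
tool_pos: [0.5219, 0.1994, 0.0317]
tool_rot: [-3.141, 0.0, 0.74]
contact_force: [0.1, -0.3, -0.6]
opening: 0.0178
grip_force: 9.8
```

Call:
{"fn": "send_rows", "kwargs": {
  "targets": [
    {"translation": [0,0,0],"spin": 0,"jaw": 0},
    {"translation": [0,0,0],"spin": 0,"jaw": 0},
    {"translation": [0,0,0],"spin": 0,"jaw": 0},
    {"translation": [0,0,0],"spin": 0,"jaw": 0},
    {"translation": [0,0,0],"spin": 0,"jaw": 0}
  ],
  "force": 60
}}

```text
time: 4.25
tool_pos: [0.5219, 0.1995, 0.0317]
tool_rot: [-3.141, -0.0, 0.74]
contact_force: [-0.6, -0.0, -0.1]
opening: 0.0173
grip_force: 59.4
```

```bash
python3 - <<'E'
from h import *
go(.5225,.1980,.0315,42)
im,d=read_camera("side");cv2.imwrite("pics/s3.png",cv2.resize(im[240:420,220:440,::-1],None,fx=3,fy=3))
E
```

```text
t 4.25 pos [0.5219 0.1995 0.0317] rot [-3.1414e+00 -1.0000e-04  7.4020e-01] shift [-0.05  0.15  0.02] spin 0.41 q [0.23 0.63 1.66 0.   0.86 1.06] F [-0.57 -0.01 -0.12] T [-0.05  0.23 -0.05] grip 59.4 open 0.0173
```

View pics/s3.png

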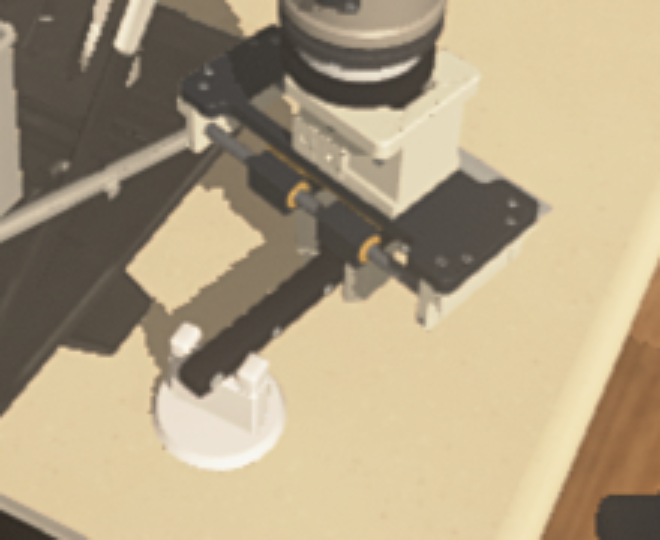

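The turner is gripped in line with the gripper at (330,265) and still sits in the rest at (220,370). Lifting straight up.

Call:
{"fn": "send_rows", "kwargs": {
  "targets": [
    {"translation": [0,0,-1],"spin": 0,"jaw": 0},
    {"translation": [0,0,-3],"spin": 0,"jaw": 0},
    {"translation": [0,0,-6],"spin": 0,"jaw": 0},
    {"translation": [0,0,-9],"spin": 0,"jaw": 0},
    {"translation": [0,0,-12],"spin": 0,"jaw": 0}
  ]
}}

```text
time: 4.8
tool_pos: [0.5218, 0.1993, 0.1535]
tool_rot: [3.141, -0.0, 0.74]
contact_force: [0.6, -0.5, -0.9]
opening: 0.0174
grip_force: 59.4
```

```bash
python3 - <<'E'
from h import *
go(.40,.08,.16,80)
E
```

```text
t 4.8 pos [0.5218 0.1993 0.1535] rot [ 3.1414e+00 -4.0000e-04  7.4040e-01] shift [-17.04   0.59  -0.65] spin -37.58 q [0.23 0.47 1.54 0.   1.13 1.06] F [ 0.55 -0.47 -0.94] T [-0.09  0.08 -0.06] grip 59.4 open 0.0174
```

Call:
{"fn": "send_rows", "kwargs": {
  "targets": [
    {"translation": [-3,0.1,-0.5],"spin": -5,"jaw": 0},
    {"translation": [-6,0.2,-0.5],"spin": -12,"jaw": 0},
    {"translation": [-10,0.4,-0.5],"spin": -20,"jaw": 0},
    {"translation": [-14,0.5,-0.5],"spin": -28,"jaw": 0},
    {"translation": [-17,0.6,-0.5],"spin": -36,"jaw": 0}
  ]
}}

```text
time: 5.3
tool_pos: [0.3986, 0.0792, 0.1572]
tool_rot: [3.142, 0.0, 1.374]
contact_force: [0.1, -0.7, -1.1]
opening: 0.0174
grip_force: 59.4
```

```bash
python3 - <<'E'
from h import *
go(.41,-.05,.16,120)
E
```

```text
t 5.3 pos [0.3986 0.0792 0.1572] rot [3.1416e+00 2.0000e-04 1.3745e+00] shift [-12.45   3.64  -0.28] spin -41.25 q [ 0.01  0.21  1.93 -0.    1.    0.2 ] F [ 0.12 -0.71 -1.09] T [-0.13  0.05  0.  ] grip 59.4 open 0.0174
```

Call:
{"fn": "send_rows", "kwargs": {
  "targets": [
    {"translation": [-2.5,0.7,0],"spin": -8,"jaw": 0},
    {"translation": [-5,1.4,0],"spin": -16,"jaw": 0},
    {"translation": [-7.5,2.1,0],"spin": -24,"jaw": 0},
    {"translation": [-10,2.8,0],"spin": -32,"jaw": 0},
    {"translation": [-12.4,3.6,0],"spin": -41,"jaw": 0}
  ]
}}

```text
time: 5.8
tool_pos: [0.4108, -0.0495, 0.1574]
tool_rot: [3.141, 0.001, 2.083]
contact_force: [0.6, -0.2, -1.2]
opening: 0.0177
grip_force: 59.4
```

```bash
python3 - <<'E'
from h import *
go(.434,-.1265,.12,158.2)
E
```

```text
t 5.8 pos [ 0.4108 -0.0495  0.1574] rot [3.1408e+00 7.0000e-04 2.0830e+00] shift [-7.84 -1.75  3.75] spin -38.85 q [-0.31  0.22  1.91  0.    1.01 -0.82] F [ 0.58 -0.24 -1.24] T [-0.04 -0.01  0.02] grip 59.4 open 0.0177
```

Call:
{"fn": "send_rows", "kwargs": {
  "targets": [
    {"translation": [-1.5,-0.3,0.7],"spin": -8,"jaw": 0},
    {"translation": [-3,-0.7,1.4],"spin": -16,"jaw": 0},
    {"translation": [-4.5,-1,2.2],"spin": -24,"jaw": 0},
    {"translation": [-6,-1.4,3],"spin": -32,"jaw": 0},
    {"translation": [-7.8,-1.7,3.7],"spin": -38.8,"jaw": 0}
  ]
}}

```text
time: 6.3
tool_pos: [0.4338, -0.1254, 0.12]
tool_rot: [3.142, 0.0, 2.76]
contact_force: [0.1, -0.1, -1.0]
opening: 0.0175
grip_force: 59.4
```

```bash
python3 - <<'E'
from h import *
go(.434,-.1265,.12,158.2)
for n in("scene","side"):
    im,d=read_camera(n);np.savez(n+"4.npz",im=im,d=d)
    P=cloud(n,d,get_calibration(n));s=monitor.observe();y=s["tool_rot"][2]
    f=-np.array([np.cos(y),np.sin(y)]);l=np.array([-f[1],f[0]]);Q=P[...,:2]-s["tool_pos"][:2]
    x=Q@f;yy=Q@l;z=P[...,2]
    m=(d>0)&(x>.05)&(x<.2)&(abs(yy)<.06)&(z>.06)&(z<.16)
    print(n,m.sum(),"x max",np.sort(x[m])[-5:].round(4))
    b=m&(x>.07);A=np.c_[x[b],np.ones(b.sum())];print(" slope,z0",np.linalg.lstsq(A,z[b],rcond=None)[0],"tip z",z[m&(x>x[m].max()-.01)].mean(),"y range",np.percentile(yy[b],[1,50,99]).round(4))
    A=np.c_[x[b],yy[b],np.ones(b.sum())];print(" plane",np.linalg.lstsq(A,z[b],rcond=None)[0])
cv2.imwrite("pics/s4.png",np.load("scene4.npz")["im"][...,::-1])
E
```

```text
t 6.3 pos [ 0.4338 -0.1254  0.12  ] rot [3.1415e+00 3.0000e-04 2.7599e+00] shift [-0.06 -0.09 -0.  ] spin -0.07 q [-0.45  0.34  1.87  0.    0.94 -1.64] F [ 0.12 -0.05 -1.02] T [-0.02  0.01 -0.01] grip 59.4 open 0.0175
scene 634 x max [0.1504 0.1507 0.1508 0.1512 0.1514]
 slope,z0 [-0.09145087  0.10437405] tip z 0.09105445313496577 y range [-0.033   0.0045  0.0417]
 plane [-0.09218138 -0.00691813  0.10449561]
side 736 x max [0.1542 0.1543 0.1546 0.155  0.1552]
 slope,z0 [-0.08399275  0.10042919] tip z 0.08777068306555351 y range [-0.0335  0.0064  0.0435]
 plane [-0.08399588  0.0001763   0.10042837]
```

View pics/s4.png

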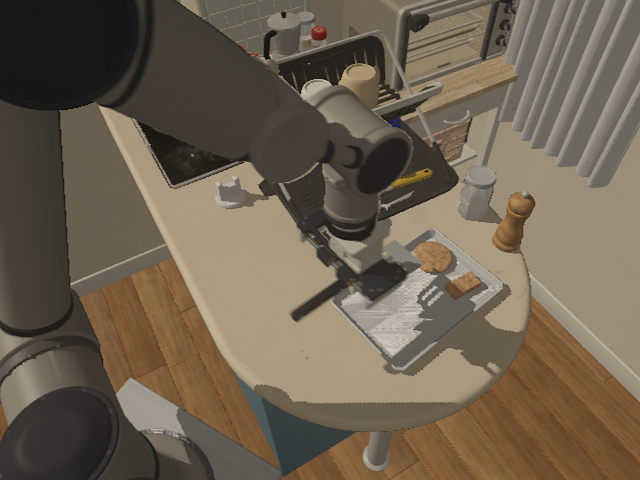

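The scene view shows the turner held over the tray's near end with the blade short of the biscuit at (434,257), and the oat bar clear at (463,286). The blade sits about 5 mm to the left of the grip line, so I'll correct that on the way down.

Call:
{"fn": "send_rows", "kwargs": {
  "targets": [
    {"translation": [-0.2,-0.1,2],"spin": 0,"jaw": 0},
    {"translation": [-0.4,-0.3,4],"spin": 0,"jaw": 0},
    {"translation": [-0.6,-0.5,6],"spin": 0,"jaw": 0},
    {"translation": [-0.8,-0.5,7.4],"spin": 0,"jaw": 0},
    {"translation": [-0.8,-0.5,8],"spin": 0,"jaw": 0}
  ]
}}

```text
time: 6.9
tool_pos: [0.4389, -0.1319, 0.0392]
tool_rot: [3.141, -0.001, 2.752]
contact_force: [0.2, -0.1, -1.4]
opening: 0.0171
grip_force: 59.4
```

Call:
{"fn": "send_rows", "kwargs": {
  "targets": [
    {"translation": [0,0,0.1],"spin": 0,"jaw": 0},
    {"translation": [0,0,0.2],"spin": 0,"jaw": 0},
    {"translation": [0,0,0.3],"spin": 0,"jaw": 0},
    {"translation": [0,0,0.4],"spin": 0,"jaw": 0},
    {"translation": [0,0,0.4],"spin": 0,"jaw": 0}
  ]
}}

```text
time: 7.4
tool_pos: [0.4394, -0.1326, 0.036]
tool_rot: [3.142, 0.001, 2.754]
contact_force: [0.5, -1.0, -0.9]
opening: 0.0175
grip_force: 59.4
```

```bash
python3 - <<'E'
from h import *
go(.434,-.1265,.036,158.2)
E
```

```text
t 7.4 pos [ 0.4394 -0.1326  0.036 ] rot [3.1415e+00 5.0000e-04 2.7541e+00] shift [ 0.73  0.36 -0.  ] spin -0.4 q [-0.46  0.49  1.93  0.    0.72 -1.64] F [ 0.51 -1.02 -0.95] T [-0.01  0.02 -0.08] grip 59.4 open 0.0175
```

Call:
{"fn": "send_rows", "kwargs": {
  "targets": [
    {"translation": [0,0,0.1],"spin": 0,"jaw": 0},
    {"translation": [0,0,0.1],"spin": 0,"jaw": 0},
    {"translation": [0,0,0.2],"spin": 0,"jaw": 0},
    {"translation": [0,0,0.3],"spin": 0,"jaw": 0},
    {"translation": [0,0,0.3],"spin": 0,"jaw": 0}
  ]
}}

```text
time: 7.9
tool_pos: [0.4393, -0.1325, 0.0326]
tool_rot: [3.141, -0.0, 2.754]
contact_force: [-0.7, 0.7, 0.7]
opening: 0.0176
grip_force: 59.4
```

Call:
{"fn": "send_rows", "kwargs": {
  "targets": [
    {"translation": [0,0,0.1],"spin": 0,"jaw": 0},
    {"translation": [0,0,0.1],"spin": 0,"jaw": 0},
    {"translation": [0,0,0.2],"spin": 0,"jaw": 0},
    {"translation": [0,0,0.2],"spin": 0,"jaw": 0},
    {"translation": [0,0,0.2],"spin": 0,"jaw": 0}
  ]
}}

```text
time: 8.4
tool_pos: [0.4393, -0.1325, 0.0307]
tool_rot: [3.141, -0.0, 2.754]
contact_force: [-1.2, 0.4, -0.0]
opening: 0.0174
grip_force: 59.4
```

```bash
python3 - <<'E'
from h import *
go(.434,-.1265,.036,158.2)
E
```

```text
t 8.4 pos [ 0.4393 -0.1325  0.0307] rot [ 3.1415 -0.      2.7542] shift [ 0.72  0.36 -0.53] spin -0.39 q [-0.46  0.5   1.94  0.    0.71 -1.64] F [-1.21  0.43 -0.01] T [-0.04 -0.09  0.01] grip 59.4 open 0.0174
```

Call:
{"fn": "send_rows", "kwargs": {
  "targets": [
    {"translation": [0,0,0.1],"spin": 0,"jaw": 0},
    {"translation": [0,0,0.2],"spin": 0,"jaw": 0},
    {"translation": [0,0,0.3],"spin": 0,"jaw": 0},
    {"translation": [0,0,0.3],"spin": 0,"jaw": 0},
    {"translation": [0,0,0.3],"spin": 0,"jaw": 0}
  ]
}}

```text
time: 8.9
tool_pos: [0.4391, -0.1322, 0.028]
tool_rot: [3.141, -0.0, 2.755]
contact_force: [-2.9, 2.8, 7.2]
opening: 0.0175
grip_force: 59.8
```

```bash
python3 - <<'E'
from h import *
go(.434,-.1265,.036,158.2)
F=[];
for n in("scene","side"):
    im,d=read_camera(n);F.append(monitor.observe()["contact_force"][2])
    P=cloud(n,d,get_calibration(n));s=monitor.observe();y=s["tool_rot"][2]
    f=-np.array([np.cos(y),np.sin(y)]);l=np.array([-f[1],f[0]]);Q=P[...,:2]-s["tool_pos"][:2]
    x=Q@f;yy=Q@l;z=P[...,2];ii=im.astype(int)
    b=(d>0)&(ii[...,0]-ii[...,2]>45)&(z>.012)&(z<.03)&(x>.15)&(x<.32)&(yy<.06)&(yy>-.05)
    print(n,"bisc",b.sum(),x[b].mean(),yy[b].mean(),np.percentile(x[b],[1,99]).round(4),np.percentile(yy[b],[1,99]).round(4),"z",np.median(z[b]))
    for xb in np.arange(.085,.165,.015):
        m=(d>0)&(abs(x-xb)<.004)&(abs(yy)<.03);print("  ",round(xb,3),np.percentile(z[m],[10,90]).round(4))
print(F)
E
```

```text
t 8.9 pos [ 0.4391 -0.1322  0.028 ] rot [ 3.1414e+00 -4.0000e-04  2.7548e+00] shift [ 0.69  0.34 -0.8 ] spin -0.36 q [-0.46  0.5   1.94  0.    0.7  -1.64] F [-2.9   2.77  7.2 ] T [0.26 0.07 0.19] grip 59.8 open 0.0175
scene bisc 947 0.21709717885849852 0.003592877064092327 [0.1818 0.2558] [-0.031   0.0411] z 0.01915581730121796
   0.085 [-0.9039 -0.8849]
   0.1 [-0.9003  0.0096]
   0.115 [0.0024 0.0093]
   0.13 [0.0052 0.0093]
   0.145 [0.0049 0.009 ]
   0.16 [0.0029 0.0063]
side bisc 408 0.21797611539636944 0.006201830827958887 [0.1839 0.2581] [-0.0249  0.0321] z 0.016420867079496526
   0.085 [0.0014 0.0062]
   0.1 [0.0007 0.0054]
   0.115 [0.0011 0.0058]
   0.13 [0.0026 0.0062]
   0.145 [0.0024 0.0056]
   0.16 [0.0005 0.0039]
[np.float64(7.26729591759856), np.float64(6.9940284695529185)]
```

Call:
{"fn": "send_rows", "kwargs": {
  "targets": [
    {"translation": [0,0,-0.1],"spin": 0,"jaw": 0},
    {"translation": [0,0,-0.2],"spin": 0,"jaw": 0},
    {"translation": [-0.3,0,-0.2],"spin": 0,"jaw": 0},
    {"translation": [-0.7,0,-0.2],"spin": 0,"jaw": 0},
    {"translation": [-1.2,0,-0.2],"spin": 0,"jaw": 0}
  ]
}}

```text
time: 9.5
tool_pos: [0.4507, -0.1372, 0.0296]
tool_rot: [3.142, -0.0, 2.754]
contact_force: [-0.4, 0.7, 0.5]
opening: 0.0175
grip_force: 59.8
```

```bash
python3 - <<'E'
from h import *
go(.434,-.1265,.036,158.2)
E
```

```text
t 9.5 pos [ 0.4507 -0.1372  0.0296] rot [ 3.1415e+00 -2.0000e-04  2.7541e+00] shift [ 1.95  0.36 -0.64] spin -0.4 q [-0.46  0.51  1.91  0.    0.72 -1.64] F [-0.38  0.69  0.45] T [-0.07 -0.02  0.  ] grip 59.8 open 0.0175
```

Call:
{"fn": "send_rows", "kwargs": {
  "targets": [
    {"translation": [-0.5,0,0.07],"spin": 0,"jaw": 0},
    {"translation": [-1,0,0.07],"spin": 0,"jaw": 0},
    {"translation": [-1.5,0,0.07],"spin": 0,"jaw": 0},
    {"translation": [-2,0,0.07],"spin": 0,"jaw": 0},
    {"translation": [-2.5,0,0.07],"spin": 0,"jaw": 0}
  ]
}}

```text
time: 10.0
tool_pos: [0.4739, -0.1466, 0.0289]
tool_rot: [3.141, -0.0, 2.754]
contact_force: [-1.1, 0.8, 1.6]
opening: 0.0179
grip_force: 59.8
```

Call:
{"fn": "send_rows", "kwargs": {
  "targets": [
    {"translation": [-0.4,0,0],"spin": 0,"jaw": 0},
    {"translation": [-0.8,0,0],"spin": 0,"jaw": 0},
    {"translation": [-1.2,0,0],"spin": 0,"jaw": 0},
    {"translation": [-1.6,0,0],"spin": 0,"jaw": 0},
    {"translation": [-2,0,0],"spin": 0,"jaw": 0}
  ]
}}

```text
time: 10.5
tool_pos: [0.4924, -0.1542, 0.029]
tool_rot: [3.142, 0.0, 2.754]
contact_force: [-1.8, 1.2, 1.2]
opening: 0.0176
grip_force: 59.8
```

```bash
cat > b.py <<'E'
from h import *
go(.434,-.1265,.036,158.2)
for n in("scene","side"):
    im,d=read_camera(n);P=cloud(n,d,get_calibration(n));ii=im.astype(int);z=P[...,2]
    y=2.7602;f=-np.array([np.cos(y),np.sin(y)]);l=np.array([-f[1],f[0]]);Q=P[...,:2]-np.array([.5493,-.2155])
    x=Q@f;yy=Q@l
    b=(d>0)&(ii[...,0]-ii[...,2]>45)&(z>.012)&(z<.16)&(x>.02)&(x<.16)&(yy<.1)&(yy>-.01)
    print(n,"bisc tray frame",b.sum(),np.percentile(x[b],[1,99]).round(4),np.percentile(yy[b],[1,99]).round(4),"z",np.median(z[b]).round(4),"plane",np.linalg.lstsq(np.c_[x[b],yy[b],np.ones(b.sum())],z[b],rcond=None)[0][:2].round(3))
t=monitor.observe()["tool_pos"][:2]-np.array([.5493,-.2155]);print("TCP tray",t@f,t@l)
E
python3 b.py
```

```text
t 10.5 pos [ 0.4924 -0.1542  0.029 ] rot [3.1415 0.     2.7543] shift [ 6.45  0.36 -0.7 ] spin -0.39 q [-0.45  0.57  1.78  0.    0.79 -1.64] F [-1.85  1.25  1.23] T [-0.01  0.09 -0.04] grip 59.8 open 0.0176
scene bisc tray frame 923 [0.059  0.1318] [0.0041 0.0774] z 0.0204 plane [-0.01   0.013]
side bisc tray frame 398 [0.0593 0.1335] [0.0116 0.0681] z 0.0177 plane [-0.009  0.011]
TCP tray -0.07496295716060254 0.03567373105272058
```

Call:
{"fn": "send_rows", "kwargs": {
  "targets": [
    {"translation": [-0.4,0,0],"spin": 0,"jaw": 0},
    {"translation": [-0.8,0,0],"spin": 0,"jaw": 0},
    {"translation": [-1.2,0,0],"spin": 0,"jaw": 0},
    {"translation": [-1.6,0,0],"spin": 0,"jaw": 0},
    {"translation": [-2,0,0],"spin": 0,"jaw": 0}
  ]
}}

```text
time: 11.1
tool_pos: [0.5109, -0.1617, 0.0289]
tool_rot: [3.141, -0.0, 2.754]
contact_force: [-2.3, 0.5, 0.5]
opening: 0.0173
grip_force: 59.8
```

```bash
python3 b.py
```

```text
t 11.1 pos [ 0.5109 -0.1617  0.0289] rot [ 3.1415e+00 -3.0000e-04  2.7543e+00] shift [ 8.45  0.36 -0.71] spin -0.39 q [-0.45  0.6   1.73  0.    0.82 -1.63] F [-2.32  0.48  0.47] T [0.01 0.16 0.03] grip 59.8 open 0.0173
scene bisc tray frame 821 [0.0593 0.1323] [0.0043 0.0739] z 0.0211 plane [-0.03   0.025]
side bisc tray frame 399 [0.0601 0.1333] [0.0116 0.0697] z 0.0185 plane [-0.024  0.007]
TCP tray -0.055087362194987076 0.035568552272114196
```

Call:
{"fn": "send_rows", "kwargs": {
  "targets": [
    {"translation": [-0.4,0,0.05],"spin": 0,"jaw": 0},
    {"translation": [-0.8,0,0.05],"spin": 0,"jaw": 0},
    {"translation": [-1.2,0,0.05],"spin": 0,"jaw": 0},
    {"translation": [-1.6,0,0.05],"spin": 0,"jaw": 0},
    {"translation": [-2,0,0.05],"spin": 0,"jaw": 0}
  ]
}}

```text
time: 11.7
tool_pos: [0.5293, -0.1692, 0.0285]
tool_rot: [3.141, -0.0, 2.754]
contact_force: [-4.1, 1.0, 2.9]
opening: 0.0173
grip_force: 59.8
```

```bash
python3 b.py
```

```text
t 11.7 pos [ 0.5293 -0.1692  0.0285] rot [ 3.1415e+00 -5.0000e-04  2.7543e+00] shift [10.44  0.36 -0.74] spin -0.39 q [-0.45  0.63  1.67  0.    0.85 -1.63] F [-4.09  1.04  2.92] T [0.1  0.32 0.01] grip 59.8 open 0.0173
scene bisc tray frame 598 [0.0683 0.1338] [0.0039 0.065 ] z 0.0216 plane [-0.042  0.039]
side bisc tray frame 404 [0.0616 0.134 ] [0.011  0.0689] z 0.0188 plane [-0.002  0.013]
TCP tray -0.03513651172453973 0.035459487862945685
```

Call:
{"fn": "send_rows", "kwargs": {
  "targets": [
    {"translation": [-0.3,0,0],"spin": 0,"jaw": 0},
    {"translation": [-0.6,0,0],"spin": 0,"jaw": 0},
    {"translation": [-0.9,0,0],"spin": 0,"jaw": 0},
    {"translation": [-1.2,0,0],"spin": 0,"jaw": 0},
    {"translation": [-1.2,0,0],"spin": 0,"jaw": 0}
  ]
}}

```text
time: 12.3
tool_pos: [0.541, -0.174, 0.0285]
tool_rot: [3.142, 0.001, 2.754]
contact_force: [-1.7, 0.8, 1.6]
opening: 0.0173
grip_force: 59.8
```

```bash
python3 b.py
```

```text
t 12.3 pos [ 0.541  -0.174   0.0285] rot [3.1415e+00 1.1000e-03 2.7543e+00] shift [11.7   0.36 -0.76] spin -0.39 q [-0.45  0.64  1.63  0.    0.87 -1.63] F [-1.71  0.84  1.63] T [-0.04 -0.06  0.01] grip 59.8 open 0.0173
scene bisc tray frame 427 [0.0833 0.136 ] [0.0044 0.0602] z 0.0218 plane [-0.067  0.035]
side bisc tray frame 405 [0.0611 0.1362] [0.012  0.0688] z 0.0191 plane [0.001 0.001]
TCP tray -0.02320899303821279 0.03541144692278872
```

Call:
{"fn": "send_rows", "kwargs": {
  "targets": [
    {"translation": [0,0,-0.2],"spin": 0,"jaw": 0},
    {"translation": [0,0,-0.5],"spin": 0,"jaw": 0},
    {"translation": [0,0,-0.9],"spin": 0,"jaw": 0},
    {"translation": [0,0,-1.4],"spin": 0,"jaw": 0},
    {"translation": [0,0,-2],"spin": 0,"jaw": 0}
  ]
}}

```text
time: 12.9
tool_pos: [0.5399, -0.1735, 0.0487]
tool_rot: [3.141, -0.001, 2.754]
contact_force: [0.5, -0.4, -2.0]
opening: 0.0171
grip_force: 59.8
```

```bash
python3 b.py
```

```text
t 12.9 pos [ 0.5399 -0.1735  0.0487] rot [ 3.1415e+00 -1.0000e-03  2.7543e+00] shift [11.58  0.36  1.28] spin -0.39 q [-0.45  0.61  1.62  0.    0.91 -1.63] F [ 0.55 -0.38 -1.97] T [ 0.04  0.12 -0.02] grip 59.8 open 0.0171
scene bisc tray frame 355 [0.0852 0.1317] [0.0068 0.0626] z 0.035 plane [-0.142  0.022]
side bisc tray frame 521 [0.0611 0.1364] [0.01   0.0817] z 0.0347 plane [-0.067 -0.012]
TCP tray -0.02346930826778259 0.03540196325843931
```

Call:
{"fn": "send_rows", "kwargs": {
  "targets": [
    {"translation": [0,0,-0.8],"spin": 0,"jaw": 0},
    {"translation": [0,0,-1.8],"spin": 0,"jaw": 0},
    {"translation": [0,0,-2.8],"spin": 0,"jaw": 0},
    {"translation": [0,0,-3.8],"spin": 0,"jaw": 0},
    {"translation": [0,0,-4.5],"spin": 0,"jaw": 0}
  ]
}}

```text
time: 13.5
tool_pos: [0.5407, -0.1739, 0.0949]
tool_rot: [-3.142, 0.001, 2.754]
contact_force: [0.3, -0.5, -1.5]
opening: 0.0177
grip_force: 59.8
```

Call:
{"fn": "send_rows", "kwargs": {
  "targets": [
    {"translation": [0,0,-0.8],"spin": 0,"jaw": 0},
    {"translation": [0,0,-1.8],"spin": 0,"jaw": 0},
    {"translation": [0,0,-2.8],"spin": 0,"jaw": 0},
    {"translation": [0,0,-3.6],"spin": 0,"jaw": 0},
    {"translation": [0,0,-4],"spin": 0,"jaw": 0}
  ]
}}

```text
time: 14.0
tool_pos: [0.5406, -0.1739, 0.1346]
tool_rot: [3.142, 0.001, 2.754]
contact_force: [0.1, 0.2, -2.7]
opening: 0.0177
grip_force: 59.8
```

Call:
{"fn": "send_rows", "kwargs": {
  "targets": [
    {"translation": [0,0,0],"spin": 0,"jaw": 0},
    {"translation": [0,0,0],"spin": 0,"jaw": 0},
    {"translation": [0,0,0],"spin": 0,"jaw": 0},
    {"translation": [0,0,0],"spin": 0,"jaw": 0},
    {"translation": [0,0,0],"spin": 0,"jaw": 0}
  ]
}}

```text
time: 14.5
tool_pos: [0.5401, -0.1737, 0.1332]
tool_rot: [3.141, -0.001, 2.754]
contact_force: [0.9, 0.2, -2.2]
opening: 0.0177
grip_force: 59.8
```

```bash
python3 b.py; python3 -c "
from h import *
im,d=read_camera('side');cv2.imwrite('pics/s9.png',cv2.resize(im[110:290,200:420,::-1],None,fx=3,fy=3))"
```

```text
t 14.5 pos [ 0.5401 -0.1737  0.1332] rot [ 3.1415e+00 -6.0000e-04  2.7543e+00] shift [11.6   0.36  9.72] spin -0.39 q [-0.45  0.51  1.54  0.    1.1  -1.63] F [ 0.91  0.16 -2.24] T [0.02 0.16 0.05] grip 59.8 open 0.0177
scene bisc tray frame 268 [0.0968 0.1329] [0.01   0.0637] z 0.119 plane [-0.158  0.02 ]
side bisc tray frame 561 [0.0603 0.1331] [0.0138 0.0842] z 0.1175 plane [-0.067 -0.053]
TCP tray -0.024003866585965643 0.035446462078014454
```

View pics/s9.png

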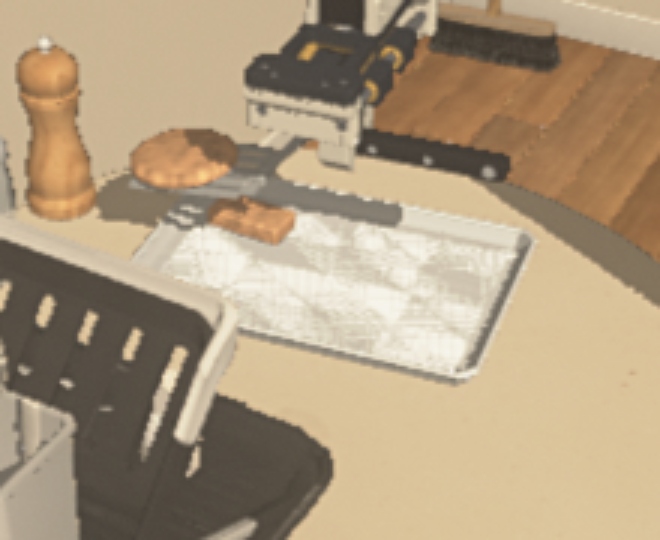

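The side view shows the biscuit on the blade at (185,160), well clear of the tray, with the oat bar in place at (250,220). I'll check the tilt more carefully before handing in.

```bash
python3 - <<'E'
from h import *
y=2.7543;f=-np.array([np.cos(y),np.sin(y)]);l=np.array([-f[1],f[0]])
for k in range(2):
  for n in("scene","side"):
    im,d=read_camera(n);P=cloud(n,d,get_calibration(n));ii=im.astype(int);z=P[...,2]
    Q=P[...,:2]-monitor.observe()["tool_pos"][:2];x=Q@f;yy=Q@l
    b=(d>0)&(z>.085)&(z<.14)&(x>.05)&(x<.2)&(abs(yy)<.07)
    br=(ii[...,0]-ii[...,2])>45
    for t,m in(("bisc",b&br),("blade",b&~br&(x<.16)&(x>.06))):
        m=cv2.erode(m.astype(np.uint8),np.ones((3,3)))>0 if t=="bisc" else m
        A=np.c_[x[m],yy[m],np.ones(m.sum())];w=np.ones(m.sum(),bool)
        for _ in range(6):
            c=np.linalg.lstsq(A[w],z[m][w],rcond=None)[0];r=z[m]-A@c;w=r>-.002 if t=="bisc" else abs(r)<.003
        print(n,t,m.sum(),w.sum(),"slope",c[:2].round(3),"x",np.percentile(x[m],[1,99]).round(3),"y",np.percentile(yy[m],[1,99]).round(3),"z",np.median(z[m]).round(3))
s=monitor.observe();print(s["qvel"].round(4),s["tool_pos"])
E
```

```text
scene bisc 173 166 slope [-0.146 -0.009] x [0.125 0.154] y [-0.022  0.026] z 0.119
scene blade 32 27 slope [-0.4    0.192] x [0.12  0.152] y [-0.036  0.031] z 0.104
side bisc 448 353 slope [-0.103 -0.016] x [0.087 0.153] y [-0.016  0.049] z 0.118
side blade 239 216 slope [-0.105 -0.005] x [0.061 0.15 ] y [-0.032  0.044] z 0.108
scene bisc 181 169 slope [-0.151 -0.008] x [0.124 0.154] y [-0.022  0.027] z 0.119
scene blade 33 29 slope [-0.401  0.193] x [0.119 0.153] y [-0.036  0.03 ] z 0.105
side bisc 431 358 slope [-0.095 -0.014] x [0.086 0.153] y [-0.015  0.049] z 0.118
side blade 241 217 slope [-0.102 -0.003] x [0.06 0.15] y [-0.033  0.043] z 0.108
[-0.0011 -0.0018 -0.0004 -0.0005  0.0001 -0.0008] [ 0.54025014 -0.17367778  0.13347094]
```

```bash
python3 -c "
from h import *
print(job.hand_in())"
```

```text
the job is handed in; nothing more can be done
None
```

I handed the job in with the biscuit held still on the turner's blade about 10 cm above the tray, tilted roughly 0.10 rad and about 10 mm off the blade's mark; hand-in returned no verdict.

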